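# Put four condiment-corner things back on their own mats

### The arm

A 6-joint arm with a two-finger parallel gripper is mounted at the origin on a cart in front of the work surface, level with it; the furniture and walls round the work are solid. World frame = base frame: x ahead of the robot, y to its left, z up, the work surface at z = 0. Lengths are in mm, angles in rad, forces in N, time in s.
With the tool pointing down it reaches from about 400 to 925 mm from the base axis. Payload 12.5 kg.
Tool frame: the origin (TCP) lies between the finger pads; the fingertips stand 19 mm ahead of it and the grasp point (between the pads) is the TCP; z points along the fingers, y is the line along which they close (so a half turn about z gives the same grasp; the last joint's range is limited). The gripper opens to 95 mm and grips with 3 to 60 N. Pads are 20 mm wide; open, the fingers measure 119 mm over their backs; the gripper's body (75 mm by 180 mm) begins 59 mm behind the grasp point.
Start: joints at [-0.106, 0.491, 1.559, -0, 1.092, -0.106], TCP at [625.016, 0.021, 233.661] pointing down, gripper open.
Joint ranges: [-3.1, 3.1], [-0.84, 2.19], [0.05, 2.79], [-1.13, 4.28], [0.06, 2.93], [-2.69, 2.69]. Speed limits (rad/s): [2.22, 2.22, 2.79, 3.14, 3.14, 3.14].

### API

Orientations are given as a 3x3 rotation matrix whose columns are the frame's x, y, z axes.
In Python, from bench import manip gives the robot as it stands. The module is installed in compiled form; this text tells all that it offers.
- The arm moves only by the shell command python3 -m pendant 'ROWS' [FORCE]. ROWS is JSON, one flat list of numbers, 7 for each row, row after row: the turn, a rotation vector about the tool's x, y, z in degrees, then the shift along the tool's x, y, z in m, then the finger opening in m, from 0 to 0.0951. A call has 1 to 20 rows; each row shifts and turns the commanded pose from where the row before left it, along the tool's axes as they then stand; what a row does not reach is not made up. A row lasts 1/10 s, in which the tool goes at most 50 mm and 8.59 degrees, less where a joint would pass 70% of its speed; a pose out of reach is approached as far as the arm can. A call is refused whole if a number of a shift passes 0.05 or a number of a turn 8.59, either way. A call with a gripper value outside its range is refused whole. The fingers move at their own pace and stop on an object; FORCE is the grip in N (left out, the last holds). Time passes only in rows, so rows that do not move let the fingers close. It gives the time, the measured TCP pose, the force, the opening and the grip force at its end, in the units of the state.
- manip.get_state(): the state, without advancing time (a new reading comes with each control period).
- manip.capture(name): name is "scene" or "side" or "wrist"; returns a dict with "pixels" (384x512x3 uint8, red, green, blue), "K" (3x3 intrinsics, pixels), "extrinsics" (4x4, takes a point from camera to world coordinates); the wrist camera has in their place "hand_eye" (4x4, takes a point from camera to tool coordinates, whose origin is the TCP and whose axes are the flange's). Camera axes: x right, y down, z forward; pixel columns grow to the right and rows downward; lengths in mm; the calibration is good to about 2 mm. A picture is of the moment at which its call begins: read the wrist's pose just before it. There is no depth.
- manip.job_done(): hands the job in; it is judged then, once.
Trained networks look in a picture, given as the dict that the camera call returned (one of the last four; its "shot" number tells which), for a name from the list of things; names that differ only in an ending like _2 or _b are one class to them, and where a whole thing is asked for, a point or a joint stands for the part that bears it (a point fixed in the world has none). Each returns a list of dicts, best first, with "confidence" (0 to 1); they miss things now and then, are a little off and sometimes report something else, mostly with a low value. They report only what shows in the picture. A call takes as long as a camera call. They do not tell look-alikes from the thing itself.
- manip.recognise(picture, label): "xy" ([column, row] in pixels, amid what is visible of it).
- manip.pinpoint(picture, label): "xy" ([column, row] in pixels: a listed point, or the origin of a listed thing).
The state is a dict: "time": time; "joint_pos": joint angles; "dq": joint speeds; "effort": joint torques, N m; "tool_pos": TCP position; "eef_rot": TCP orientation; "contact_force": force on the tool from outside, world axes, zero at the start; "torque": the same for the moment, N m; "finger_gap": finger opening in mm; "grasp_force": force on a finger pad.
Only numpy, scipy, OpenCV 4.12 (cv2) and the standard library are available. Lean on these libraries where they do the work, as an engineer would, in place of code of your own. Each camera call takes 0.05 s, during which the arm holds its last target. There are 200 camera calls.

### The job

The things on the wooden mats have been put back in each other's places. Put the pepper mill on the round mat, the kitchen timer on the square mat, the slim spice jar on the hexagonal mat and the jar with the green lid on the oblong mat, each standing upright in the middle of its mat; the triangular mat is free for parking something on the way. Do not knock any of them over, and leave the mug alone.

Things in the scene. Friction and masses are not known exactly. Their poses are not given: they have to be found in the camera images.
- pepper_mill_center (a point): Turned wooden pepper mill, 58 mm across at the foot, 170 mm tall, with a small metal knob on top. Point: on its axis, half-way up (85 mm above its foot), z up (it may lean by a degree or two on its foot). Its rounded head, 48 mm wide, reaches from 38 to 74 mm above this point and its widest height, 56 mm above this point, is the place to grip from above; head and body are one rigid piece. Starts on the hexagonal or the oblong mat.
- kitchen_timer_center (a point): Squat round kitchen timer, red base and cream dial, 64 mm across, 55 mm tall; dial does not turn. Point: on its axis, half-way up (27.5 mm above its foot), z up. Starts on the hexagonal or the oblong mat, whichever the mill is not on.
- spice_jar_center (a point): Slim round glass spice jar with a pale cap, 78 mm tall, 44 mm across from the foot up to 54 mm above it, cap 41 mm across. Point: on its axis, half-way up (39 mm above its foot), z up. Starts on the round or the square mat.
- green_jar_center (a point): Round glass jar with a red filling and a dark green lid, 62 mm across, 86 mm tall, lid (top 11 mm) 56 mm across; best gripped high on the glass, up to 20 mm above its point, so that the gripper clears the lid. Point: on its axis, half-way up (43 mm above its foot), z up. Starts on the round or the square mat, whichever the spice jar is not on.
- mat_round_top (a point): Round wooden mat, 100 mm across, 8 mm thick, flat on top, fixed to the worktop. Point: middle of its top face, z up.
- mat_square_top (a point): Square wooden mat, 94 x 94 mm, 8 mm thick, flat on top, fixed to the worktop. Point: middle of its top face, z up, x and y along its sides.
- mat_hexagon_top (a point): Six-sided wooden mat, 110 mm over its corners, 95 mm over its flats, 8 mm thick, flat on top, fixed to the worktop. Point: middle of its top face, z up.
- mat_oblong_top (a point): Oblong wooden mat, 84 mm (its x) by 132 mm (its y), 8 mm thick, flat on top, fixed to the worktop. Point: middle of its top face, z up.
- mat_triangle_top (a point): Three-sided wooden mat, its corners 80 mm and its sides 40 mm from its middle, empty at the start, 8 mm thick, flat on top, fixed to the worktop. Point: middle of its top face, z up. The mats, in any order, stand in a row that runs from right to left, about 150 mm apart. Wall cabinets hang over the back of the worktop behind the row: do not swing the wrist out over it.
- mug_center (a point): Plain cream mug, 82 mm wide, 116 mm long with its handle, 98 mm tall, loose, standing behind the row of mats; to be left alone. Point: half-way up at the middle of its length.
There are look-alikes about, which are no part of the job. What is shaped like the part that bears spice_jar_center but purple is not meant.

How it is judged:
By the outcome, as a careful person would: the job done as asked, in the order asked, and still so for the second after the job is handed in, with the robot touching nothing.
It also fails if it takes over 136 s, if anything falls off the work surface, if the arm or the gripper's body presses on something with over 40 N, if the wrist force passes 120 N, or if a joint passes its speed limit or range.

## Working session

There is one attempt and no reset: what is moved stays moved. The work goes in short steps, Python scripts to look and compute and a shell command to move; the robot and the scene stay as the last step left them, time stands still between calls to the robot, and variables do not carry over. Pictures are saved under pics/ and viewed, at most 18 in all, crops included, and the job is handed in when it is done.

```bash
mkdir -p pics
cat > h.py <<'E'
from bench import manip
import numpy as np, cv2
def snap(n,f):
    p=manip.capture(n); cv2.imwrite('pics/'+f,cv2.cvtColor(np.asarray(p['pixels']),cv2.COLOR_RGB2BGR)); return p
def ray(p,xy,st=None):
    if 'extrinsics' in p: T=np.array(p['extrinsics'])
    else:
        B=np.eye(4);B[:3,:3]=st['eef_rot'];B[:3,3]=st['tool_pos'];T=B@np.array(p['hand_eye'])
    d=T[:3,:3]@np.linalg.solve(np.array(p['K']),[xy[0],xy[1],1.]); return T[:3,3],d
def atz(p,xy,z,st=None):
    o,d=ray(p,xy,st); return (o+d*(z-o[2])/d[2])
E
cat > a.py <<'E'
from h import *
H=dict(pepper_mill_center=93,kitchen_timer_center=35.5,spice_jar_center=47,green_jar_center=51,mat_round_top=8,mat_square_top=8,mat_hexagon_top=8,mat_oblong_top=8,mat_triangle_top=8,mug_center=49)
for n in ('scene','side'):
    p=snap(n,n+'0.png'); print(n,np.round(p['extrinsics'],2).tolist())
    for k,z in H.items():
        print(k,[(np.round(r['xy']).tolist(),round(r['confidence'],2),np.round(atz(p,r['xy'],z)[:2]).tolist()) for r in manip.pinpoint(p,k)][:3])
s=manip.get_state();print(s['time'],np.round(s['eef_rot'],3).tolist(),s['tool_pos'])
E
python3 a.py
```

```text
scene [[0.66, -0.36, 0.66, -394.08], [-0.75, -0.33, 0.57, -695.64], [0.02, -0.87, -0.49, 835.92], [0.0, 0.0, 0.0, 1.0]]
pepper_mill_center [([289.0, 244.0], 0.71, [496.0, -97.0])]
kitchen_timer_center [([335.0, 280.0], 0.76, [512.0, -247.0])]
spice_jar_center [([148.0, 186.0], 0.78, [501.0, 570.0]), ([218.0, 224.0], 0.71, [484.0, 184.0])]
green_jar_center [([248.0, 236.0], 0.75, [494.0, 60.0])]
mat_round_top [([217.0, 230.0], 0.71, [503.0, 206.0])]
mat_square_top [([250.0, 246.0], 0.59, [506.0, 61.0])]
mat_hexagon_top [([289.0, 267.0], 0.87, [501.0, -99.0]), ([192.0, 211.0], 0.66, [530.0, 360.0])]
mat_oblong_top [([327.0, 288.0], 0.95, [497.0, -236.0]), ([249.0, 246.0], 0.45, [504.0, 63.0])]
mat_triangle_top [([192.0, 209.0], 0.87, [539.0, 368.0])]
mug_center [([328.0, 230.0], 0.86, [701.0, -105.0])]
side [[0.96, -0.15, 0.22, 334.79], [-0.27, -0.59, 0.76, -637.18], [0.02, -0.79, -0.61, 749.28], [0.0, 0.0, 0.0, 1.0]]
pepper_mill_center [([253.0, 266.0], 0.65, [497.0, -92.0])]
kitchen_timer_center [([276.0, 338.0], 0.72, [504.0, -243.0])]
spice_jar_center [([224.0, 202.0], 0.86, [490.0, 202.0]), ([208.0, 138.0], 0.69, [508.0, 589.0])]
green_jar_center [([243.0, 234.0], 0.68, [511.0, 55.0])]
mat_round_top [([228.0, 211.0], 0.77, [500.0, 206.0])]
mat_square_top [([242.0, 247.0], 0.8, [504.0, 49.0])]
mat_hexagon_top [([255.0, 286.0], 0.63, [504.0, -86.0])]
mat_oblong_top [([280.0, 348.0], 0.71, [512.0, -252.0])]
mat_triangle_top [([224.0, 181.0], 0.72, [520.0, 359.0]), ([253.0, 266.0], 0.19, [515.0, -24.0]), ([243.0, 236.0], 0.17, [520.0, 89.0])]
mug_center [([327.0, 267.0], 0.69, [680.0, -105.0]), ([240.0, 247.0], 0.52, [490.0, 11.0])]
1.1 [[0.0, 1.0, 0.0], [1.0, -0.0, -0.0], [-0.0, 0.0, -1.0]] [6.25022078e+02 3.30377938e-02 2.33672806e+02]
```

```bash
python3 -c "
import cv2
a=cv2.imread('pics/scene0.png')[150:340,100:400]
cv2.imwrite('pics/crop0.png',cv2.resize(a,(780,494),interpolation=2))"
```

```text
(no output)
```

View pics/scene0.png

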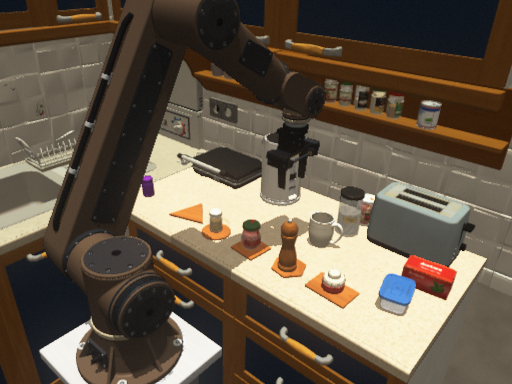

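View pics/crop0.png

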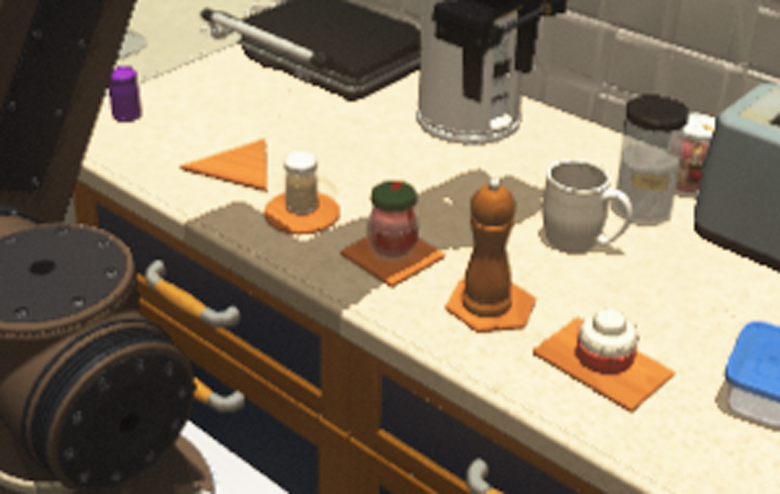

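View pics/side0.png

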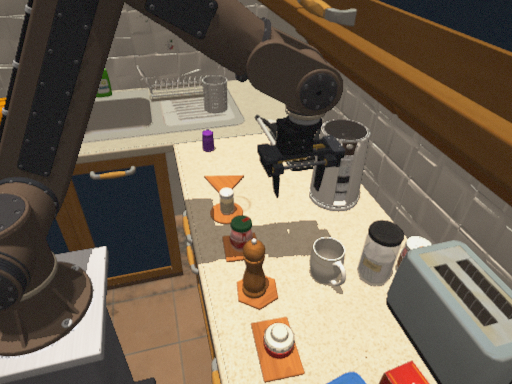

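The candidates in the scene picture:
- **Slim spice jar:** the pale-capped jar at (217,223), on the round mat. The purple one at (148,186) is the look-alike and is rejected.
- **Green-lid jar:** (250,236), on the square mat. The black-lidded jar at (350,210) and the white-lidded one at (368,205) are rejected.
- **Pepper mill:** (289,250), on the hexagonal mat.
- **Kitchen timer:** (333,281), on the oblong mat.
- **Mug:** (322,228).

The crop and the side view agree with these choices.

Plan: spice to triangle, mill to round, green to hexagon, timer to square, green to oblong, spice to hexagon.

```bash
python3 -m pendant '[0,0,0,0.026,-0.025,-0.02,0.095,0,0,0,0.026,-0.025,-0.02,0.095,0,0,0,0.026,-0.025,-0.02,0.095,0,0,0,0.026,-0.025,-0.02,0.095,0,0,0,0.026,-0.025,-0.02,0.095,0,0,0,0,0,0,0.095,0,0,0,0,0,0,0.095]'
cat > w.py <<'E'
from h import *
import sys
H=dict(pepper_mill_center=93,kitchen_timer_center=35.5,spice_jar_center=47,green_jar_center=51,mat_round_top=8,mat_square_top=8,mat_hexagon_top=8,mat_oblong_top=8,mat_triangle_top=8)
s=manip.get_state(); p=snap('wrist',sys.argv[1]); print(s['time'],s['tool_pos'],s['finger_gap'],s['grasp_force'])
for k,z in H.items():
    if len(sys.argv)>2 and not any(a in k for a in sys.argv[2:]): continue
    print(k,[(np.round(r['xy']).tolist(),round(r['confidence'],2),np.round(atz(p,r['xy'],z,s)[:2],1).tolist()) for r in manip.pinpoint(p,k)][:2])
E
python3 w.py w1.png; python3 -c "
from h import *
print(np.round(manip.capture('wrist')['hand_eye'],2).tolist())"
```

```text
time: 1.8
tool_pos: [499.8, 130.4, 334.2]
eef_rot: [[-0.001, 1.0, 0.002], [1.0, 0.001, 0.0], [0.0, 0.002, -1.0]]
contact_force: [0.8, -0.7, -0.5]
finger_gap: 95.1
grasp_force: 0.0
1.8 [499.84438568 130.4124583  334.18445944] 95.05101102978485 0.0
pepper_mill_center [([252.0, 332.0], 0.63, [497.1, -94.1])]
kitchen_timer_center []
spice_jar_center []
green_jar_center [([258.0, 214.0], 0.55, [504.6, 57.0])]
mat_round_top [([254.0, 101.0], 0.93, [498.7, 203.6])]
mat_square_top []
mat_hexagon_top []
mat_oblong_top []
mat_triangle_top []
[[-0.0, -0.97, -0.26, 71.59], [1.0, 0.0, -0.0, 0.81], [0.0, -0.26, 0.97, -150.29], [0.0, 0.0, 0.0, 1.0]]
```

View pics/w1.png

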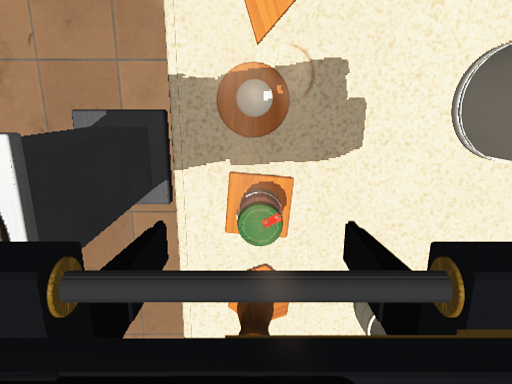

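The wrist view shows the round mat with the spice jar at about (254,98), the green jar at (260,224) and the triangle at the top. Next I move towards the triangle and the spice jar.

```bash
python3 -m pendant '[0,0,0,0.045,0,0,0.095,0,0,0,0.045,0,0,0.095,0,0,0,0,0,0,0.095,0,0,0,0,0,0,0.095]' >/dev/null
python3 w.py w2.png
```

```text
2.75 [499.82031723 220.67962532 333.36189819] 95.38425588019638 0.0
pepper_mill_center []
kitchen_timer_center []
spice_jar_center [([259.0, 170.0], 0.74, [505.4, 207.1])]
green_jar_center [([259.0, 278.0], 0.72, [505.9, 53.2])]
mat_round_top [([252.0, 169.0], 0.95, [495.4, 200.9])]
mat_square_top [([259.0, 261.0], 0.69, [505.7, 57.4])]
mat_hexagon_top [([259.0, 347.0], 0.95, [507.0, -96.9])]
mat_oblong_top []
mat_triangle_top [([270.0, 56.0], 0.95, [519.9, 351.1])]
```

View pics/w2.png

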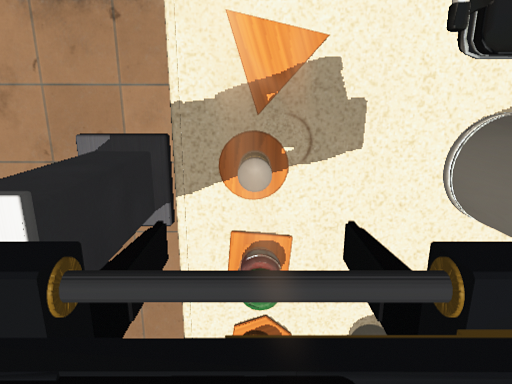

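The triangle's corners are at (227,10), (329,36) and (259,115). The round mat is centred at about (254,165), and the spice cap is at about (255,173).

```bash
cat > fit.py <<'E'
from h import *
def mat(im,x0,x1,y0,y1):
    hsv=cv2.cvtColor(im[y0:y1,x0:x1],cv2.COLOR_BGR2HSV); m=cv2.inRange(hsv,(5,150,60),(18,255,255))
    c=max(cv2.findContours(m,0,2)[0],key=cv2.contourArea); h=cv2.convexHull(c).reshape(-1,2)+[x0,y0]; return h
E
python3 - <<'E'
from fit import *
s=manip.get_state(); p=manip.capture('wrist'); im=cv2.imread('pics/w2.png')
for xy,z in [((255,173),86)]: print(atz(p,xy,z,s))
h=mat(im,200,300,120,210); w=np.array([atz(p,q,8,s)[:2] for q in h],np.float32); print('round',cv2.minEnclosingCircle(w))
h=mat(im,200,350,0,118); w=np.array([atz(p,q,8,s)[:2] for q in h],np.float32); t=cv2.minEnclosingTriangle(w.reshape(-1,1,2)); print(t[1].reshape(3,2),t[1].mean(0))
E
```

```text
[500.36465837 209.8335584   86.        ]
round ((497.3382568359375, 204.44717407226562), 49.15204620361328)
[[463.26025 405.05328]
 [595.6737  375.51627]
 [503.7206  275.88052]] [[520.8848  352.15002]]
```

```bash
python3 -m pendant '[0,0,0,-0.014,0.001,0.04,0.095,0,0,0,0,0,0.048,0.095,0,0,0,0,0,0.048,0.095,0,0,0,0,0,0.048,0.095,0,0,0,0,0,0.04,0.095,0,0,0,0,0,0.03,0.095,0,0,0,0,0,0.02,0.095,0,0,0,0,0,0.011,0.095,0,0,0,0,0,0,0.03,0,0,0,0,0,0,0.03,0,0,0,0,0,0,0.03,0,0,0,0,0,0,0.03,0,0,0,0,0,0,0.03,0,0,0,0,0,0,0.03,0,0,0,0,0,0,0.03]' 20
```

```text
time: 4.8
tool_pos: [500.9, 206.0, 48.8]
eef_rot: [[0.0, 1.0, -0.0], [1.0, -0.0, 0.0], [0.0, -0.0, -1.0]]
contact_force: [-0.4, -0.7, 1.8]
finger_gap: 44.5
grasp_force: 0.6
```

```bash
python3 -m pendant '[0,0,0,0,0,0,0.03,0,0,0,0,0,0,0.03,0,0,0,0,0,0,0.03,0,0,0,0,0,-0.015,0.03,0,0,0,0,0,-0.025,0.03,0,0,0,0,0,-0.02,0.03,0,0,0,0,0,0,0.03]' 20;  python3 w.py w3.png spice round
```

```text
time: 5.5
tool_pos: [502.0, 206.3, 110.5]
eef_rot: [[-0.0, 1.0, 0.004], [1.0, 0.0, 0.001], [0.001, 0.004, -1.0]]
contact_force: [0.9, 0.6, -1.4]
finger_gap: 44.3
grasp_force: 20.0
5.5 [502.01995244 206.30469395 110.52525255] 44.299989562554444 19.999845921993256
spice_jar_center []
mat_round_top [([250.0, 204.0], 0.87, [498.7, 202.0])]
```

View pics/w3.png

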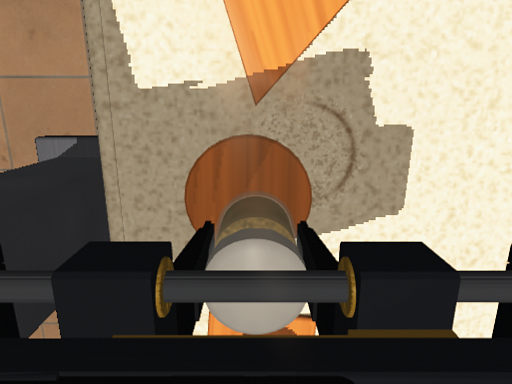

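```bash
python3 - <<'E'
from fit import *
s=manip.get_state(); p=manip.capture('wrist')
print('cap',atz(p,(256,285),148,s)[:2],s['tool_pos'])
im=cv2.imread('pics/w3.png'); h=mat(im,150,340,120,235); h=h[h[:,1]<215]; w=np.array([atz(p,q,8,s)[:2] for q in h],np.float32)
from scipy.optimize import least_squares
print(least_squares(lambda c:np.hypot(*(w-c).T)-50,[498,204]).x, w.min(0),w.max(0))
E
python3 -m pendant '[0,0,0,0.03,0.004,0,0.03,0,0,0,0.044,0.006,0,0.03,0,0,0,0.044,0.006,0,0.03,0,0,0,0.028,0.003,0,0.03,0,0,0,0,0,0.02,0.03,0,0,0,0,0,0.02,0.03,0,0,0,0,0,0.015,0.03,0,0,0,0,0,0.003,0.03,0,0,0,0,0,0,0.03,0,0,0,0,0,0,0.03]' 20
```

```text
cap [501.74098597 213.78560164] [500.70811563 205.90271906 107.77415746]
[495.48655052 204.18126541] [447.36395 195.60736] [543.9957  254.49501]
time: 6.7
tool_pos: [520.1, 351.8, 50.4]
eef_rot: [[0.0, 1.0, -0.0], [1.0, -0.0, -0.0], [-0.0, -0.0, -1.0]]
contact_force: [-1.0, 0.4, -1.3]
finger_gap: 44.3
grasp_force: 20.0
```

```bash
python3 -m pendant '[0,0,0,0,0,0.0015,0.03,0,0,0,0,0,0,0.06,0,0,0,0,0,0,0.08,0,0,0,0,0,0,0.095,0,0,0,0,0,0,0.095,0,0,0,0,0,0,0.095,0,0,0,0,0,-0.03,0.095,0,0,0,0,0,-0.05,0.095,0,0,0,0,0,-0.05,0.095,0,0,0,0,0,-0.05,0.095,0,0,0,0,0,-0.05,0.095,0,0,0,-0.035,0,-0.035,0.095,0,0,0,-0.05,0,0,0.095,0,0,0,-0.05,0,0,0.095,0,0,0,-0.05,-0.005,0,0.095,0,0,0,-0.05,-0.005,0,0.095,0,0,0,-0.05,-0.005,0,0.095,0,0,0,-0.05,-0.005,0,0.095]' 20; python3 w.py w4.png spice tri round square green
python3 -m pendant '[0,0,0,-0.05,0,0,0.095,0,0,0,-0.05,0,0,0.095,0,0,0,0,0,0,0.095,0,0,0,0,0,0,0.095]'; python3 w.py w5.png
python3 -c "
import cv2,numpy as np
a=[cv2.imread('pics/w%d.png'%i)[:340,150:380] for i in (4,5)]
cv2.imwrite('pics/c45.png',cv2.resize(np.hstack(a),(782,578),interpolation=2))"
```

```text
time: 8.5
tool_pos: [499.4, 16.2, 314.4]
eef_rot: [[-0.0, 1.0, 0.001], [1.0, 0.0, -0.0], [-0.0, 0.001, -1.0]]
contact_force: [0.5, -0.1, 0.5]
finger_gap: 95.1
grasp_force: 0.0
8.5 [499.43560316  16.23054145 314.39239285] 95.06368444193143 0.0
spice_jar_center []
green_jar_center []
mat_round_top [([254.0, 4.0], 0.65, [498.7, 202.7])]
mat_square_top []
mat_triangle_top []
time: 9.2
tool_pos: [500.3, -81.5, 313.9]
eef_rot: [[0.0, 1.0, -0.0], [1.0, -0.0, 0.0], [0.0, -0.0, -1.0]]
contact_force: [0.3, 1.2, 1.1]
finger_gap: 94.8
grasp_force: 0.0
9.2 [500.31800645 -81.46189299 313.93828109] 94.8207235388342 0.0
pepper_mill_center [([254.0, 178.0], 0.6, [499.6, -91.9])]
kitchen_timer_center [([263.0, 276.0], 0.8, [511.5, -243.3])]
spice_jar_center []
green_jar_center []
mat_round_top []
mat_square_top []
mat_hexagon_top []
mat_oblong_top [([406.0, 180.0], 0.17, [707.5, -112.2])]
mat_triangle_top []
```

View pics/c45.png

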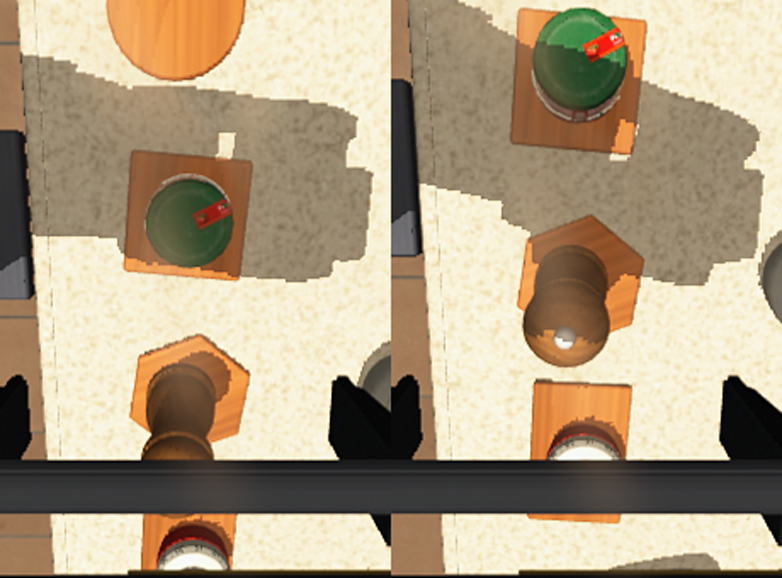

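```bash
cat > m.py <<'E'
from fit import *
p=manip.capture('wrist'); R=[[0,1,0],[1,0,0],[0,0,-1]]
S=lambda *t:dict(eef_rot=R,tool_pos=t)
def q(s,x0,x1,y0,y1,img):
    h=mat(cv2.imread('pics/'+img),x0,x1,y0,y1); return np.array([atz(p,c,8,s)[:2] for c in h],np.float32)
E
python3 - <<'E'
from m import *
a=S(499.44,16.23,314.39);b=S(500.32,-81.46,313.94)
print('sq w4',cv2.minAreaRect(q(a,215,305,85,170,'w4.png')));print('sq w5',cv2.minAreaRect(q(b,215,305,2,95,'w5.png')))
for n,s,y0,y1 in(('w4',a,192,268),('w5',b,125,215)):
    w=q(s,220,305,y0,y1,n+'.png'); print('hex',n,cv2.minEnclosingCircle(w),w.min(0),w.max(0))
w=q(b,225,300,220,271,'w5.png');print('obl top edge',w.min(0),w.max(0))
print('head',atz(p,(253,191),149,b),'knob',atz(p,(252.4,198.8),176,b))
print('lid',atz(p,((189/1.7)+150,222/1.7),94,a),atz(p,((580-391)/1.7+150,60/1.7),94,b))
E
```

```text
sq w4 ((505.1927490234375, 55.70887756347656), (91.8633804321289, 91.4072494506836), 84.93598937988281)
sq w5 ((505.86480712890625, 54.76792907714844), (92.09568786621094, 91.60249328613281), 84.53321075439453)
hex w4 ((502.94830322265625, -97.83328247070312), 59.9581298828125) [ 457.5854  -146.96136] [557.8029  -39.72407]
hex w5 ((502.716552734375, -101.7700424194336), 62.261661529541016) [ 462.8935  -162.20903] [557.214    -41.330795]
obl top edge [ 466.4535 -249.2911] [ 550.83246 -177.18633]
head [498.76309099 -91.94178723 149.        ] knob [498.4237593  -92.01523044 176.        ]
lid [506.38475253  58.4608503   94.        ] [506.84515646  55.12080601  94.        ]
```

```bash
python3 -m pendant '[0,0,0,-0.0105,-0.002,0.035,0.095,0,0,0,0,0,0.045,0.095,0,0,0,0,0,0.04,0.095,0,0,0,0,0,0.03,0.095,0,0,0,0,0,0.015,0.095,0,0,0,0,0,0,0.03,0,0,0,0,0,0,0.03,0,0,0,0,0,0,0.03,0,0,0,0,0,0,0.03,0,0,0,0,0,0,0.03,0,0,0,0,0,0,0.03,0,0,0,0,0,0,0.03,0,0,0,0,0,0,0.03,0,0,0,0,0,0,0.03]' 30; python3 -m pendant '[0,0,0,0,0,-0.01,0.03,0,0,0,0,0,-0.02,0.03,0,0,0,0,0,-0.02,0.03,0,0,0,0,0,0,0.03,0,0,0,0,0,0,0.03]'; python3 w.py w6.png mill hex
```

```text
time: 11.15
tool_pos: [498.3, -92.5, 149.4]
eef_rot: [[-0.0, 1.0, 0.001], [1.0, 0.0, -0.0], [-0.0, 0.001, -1.0]]
contact_force: [-1.0, 0.7, 5.7]
finger_gap: 47.0
grasp_force: 30.0
time: 11.65
tool_pos: [497.9, -92.4, 199.0]
eef_rot: [[-0.0, 1.0, 0.0], [1.0, 0.0, -0.0], [-0.0, 0.0, -1.0]]
contact_force: [0.4, -0.0, -2.0]
finger_gap: 47.1
grasp_force: 30.0
11.65 [497.88867036 -92.42472163 198.97784365] 47.08086379279123 29.999625314958394
pepper_mill_center []
mat_hexagon_top []
```

View pics/w6.png

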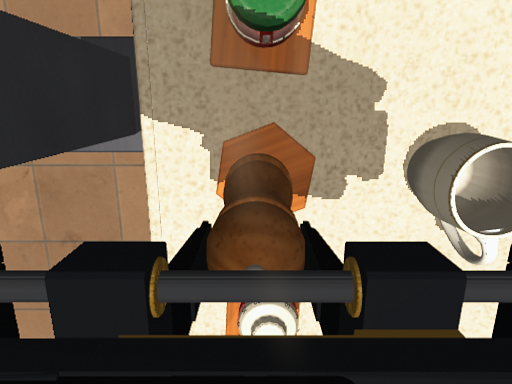

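```bash
python3 -m pendant '[0,0,0,0,0,-0.02,0.03,0,0,0,0,0,-0.035,0.03,0,0,0,0.01,0,-0.02,0.03,0,0,0,0.025,0,0,0.03,0,0,0,0.038,0,0,0.03,0,0,0,0.04,0,0,0.03,0,0,0,0.04,0,0,0.03,0,0,0,0.04,0,0,0.03,0,0,0,0.04,0,0,0.03,0,0,0,0.035,0,0,0.03,0,0,0,0.02,0,0,0.03,0,0,0,0.008,0,0,0.03,0,0,0,0,0,0,0.03,0,0,0,0,0,0.02,0.03,0,0,0,0,0,0.03,0.03,0,0,0,0,0,0.025,0.03]'; python3 w.py w7.png mill round tri spice
python3 - <<'E'
import cv2
cv2.imwrite('pics/c7.png',cv2.resize(cv2.imread('pics/w7.png')[:340,100:412],(624,600)))
E
```

```text
time: 13.4
tool_pos: [498.0, 202.1, 197.9]
eef_rot: [[0.001, 1.0, -0.0], [1.0, -0.001, -0.0], [-0.0, -0.0, -1.0]]
contact_force: [0.1, 0.7, -1.9]
finger_gap: 46.8
grasp_force: 30.0
13.4 [498.00559857 202.07991418 197.91125725] 46.77018909981592 30.000143735669553
pepper_mill_center []
spice_jar_center []
mat_round_top []
mat_triangle_top []
```

View pics/c7.png

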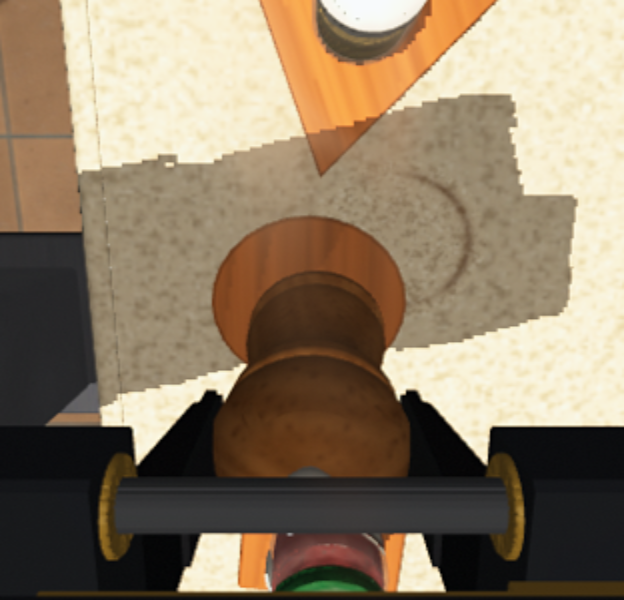

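Run:
```python
from m import *
s=S(498,202.1,197.9)
print('foot far',atz(p,(258,154),57,s),atz(p,(258,154),62,s)); print('mat far',atz(p,(254,215/1.765),8,s))
w=q(s,200,310,115,215,'w7.png'); print(w.min(0),w.max(0))
for r,z in(((248/2+100,320/1.765),70),((385/2+100,320/1.765),70)): print(atz(p,r,z,s))
```

```text
foot far [500.98335361 230.76034603  57.        ] [500.94594976 231.49754738  62.        ]
mat far [497.36437675 255.23947527   8.        ]
[448.3317 160.0966] [546.2782  254.09737]
[472.40217452 209.66954179  70.        ]
[529.87656851 209.67142429  70.        ]
```

```bash
python3 -m pendant '[0,0,0,0.0025,-0.003,0.015,0.03,0,0,0,0,0,0.018,0.03,0,0,0,0,0,0.01,0.03,0,0,0,0,0,0.004,0.03,0,0,0,0,0,0.002,0.03,0,0,0,0,0,0,0.03,0,0,0,0,0,0,0.03]'
```

```text
time: 14.4
tool_pos: [495.4, 206.1, 150.7]
eef_rot: [[0.0, 1.0, 0.001], [1.0, -0.0, 0.0], [0.0, 0.001, -1.0]]
contact_force: [0.9, 0.3, -2.9]
finger_gap: 47.2
grasp_force: 30.0
```

```bash
python3 -m pendant '[0,0,0,0,0,0.001,0.03,0,0,0,0,0,0,0.03,0,0,0,0,0,0,0.03]'
```

```text
time: 14.7
tool_pos: [495.3, 206.1, 149.5]
eef_rot: [[0.0, 1.0, 0.001], [1.0, -0.0, 0.0], [0.0, 0.001, -1.0]]
contact_force: [-0.0, 0.2, 1.4]
finger_gap: 47.0
grasp_force: 30.0
```

```bash
python3 -m pendant '[0,0,0,0,0,0,0.06,0,0,0,0,0,0,0.08,0,0,0,0,0,0,0.095,0,0,0,0,0,0,0.095,0,0,0,0,0,0,0.095,0,0,0,0,0,-0.025,0.095,0,0,0,0,0,-0.045,0.095,0,0,0,0,0,-0.045,0.095,0,0,0,0,0,-0.05,0.095,0,0,0,-0.04,0,0,0.095,0,0,0,-0.05,0.002,0,0.095,0,0,0,-0.05,0.002,0,0.095,0,0,0,-0.05,0.002,0,0.095,0,0,0,0,0,0,0.095,0,0,0,0,0,0,0.095]'; python3 w.py w8.png mill round square green hex
python3 - <<'E'
import cv2,numpy as np
cv2.imwrite('pics/c8.png',cv2.resize(cv2.imread('pics/w8.png')[:340,150:380],(406,600)))
E
```

```text
time: 16.2
tool_pos: [501.1, 15.2, 314.1]
eef_rot: [[0.003, 1.0, 0.0], [1.0, -0.003, 0.0], [0.0, 0.0, -1.0]]
contact_force: [-0.7, 0.2, 0.0]
finger_gap: 94.8
grasp_force: 0.0
16.2 [501.07892862  15.23572129 314.1366843 ] 94.75330587844356 0.0
pepper_mill_center [([400.0, 249.0], 0.6, [672.3, -81.0])]
green_jar_center []
mat_round_top []
mat_square_top []
mat_hexagon_top [([258.0, 233.0], 0.83, [505.2, -94.8])]
```

View pics/c8.png

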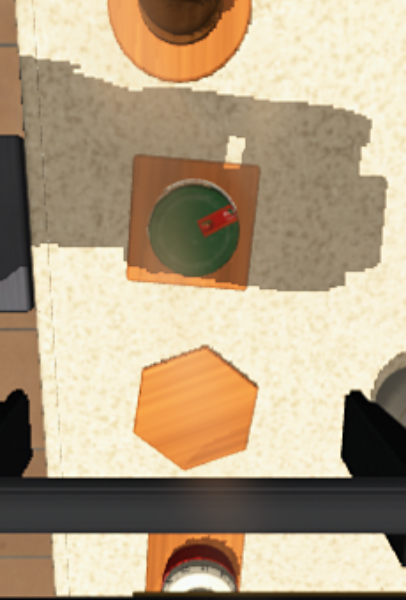

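```bash
cat > sc.py <<'E'
from h import *
import sys
H=dict(pepper_mill_center=93,kitchen_timer_center=35.5,spice_jar_center=47,green_jar_center=51,mat_round_top=8,mat_square_top=8,mat_hexagon_top=8,mat_oblong_top=8,mat_triangle_top=8)
for n in('scene','side'):
    p=snap(n,n+sys.argv[1]+'.png')
    for k,z in H.items():
        r=manip.pinpoint(p,k)
        print(n,k,[(round(q['confidence'],2),np.round(atz(p,q['xy'],z)[:2]).tolist()) for q in r][:2])
E
python3 sc.py 1
```

```text
scene pepper_mill_center [(0.82, [489.0, 205.0])]
scene kitchen_timer_center [(0.84, [498.0, -251.0])]
scene spice_jar_center [(0.81, [505.0, 340.0]), (0.79, [493.0, 563.0])]
scene green_jar_center [(0.92, [509.0, 64.0])]
scene mat_round_top [(0.74, [546.0, 383.0]), (0.61, [506.0, 204.0])]
scene mat_square_top [(0.85, [506.0, 61.0])]
scene mat_hexagon_top [(0.64, [491.0, -97.0])]
scene mat_oblong_top [(0.56, [500.0, -244.0])]
scene mat_triangle_top [(0.58, [543.0, 375.0])]
side pepper_mill_center [(0.72, [495.0, 212.0]), (0.62, [503.0, 19.0])]
side kitchen_timer_center [(0.84, [508.0, -243.0]), (0.19, [696.0, -98.0])]
side spice_jar_center [(0.56, [517.0, 342.0]), (0.49, [505.0, 577.0])]
side green_jar_center [(0.67, [511.0, 50.0])]
side mat_round_top [(0.68, [490.0, 201.0])]
side mat_square_top [(0.88, [502.0, 52.0]), (0.3, [502.0, -87.0])]
side mat_hexagon_top [(0.78, [497.0, -92.0])]
side mat_oblong_top [(0.66, [513.0, -247.0])]
side mat_triangle_top [(0.63, [514.0, 355.0])]
```

```bash
cat >> m.py <<'E'
K=lambda x,y:(x/1.765+150,y/1.765)
E
python3 - <<'E'
from m import *
s=S(501.1,15.2,314.1); a=.003; s['eef_rot']=[[a,1,0],[1,-a,0],[0,0,-1]]
w=q(s,220,300,190,270,'w8.png'); M=cv2.moments(w.reshape(-1,1,2)); print('hex',M['m10']/M['m00'],M['m01']/M['m00'],cv2.minEnclosingCircle(w))
print('sq',cv2.minAreaRect(q(s,215,305,85,170,'w8.png')))
print('lid',atz(p,K(195,230),94,s))
for n,xy,z in(('matnear',(180,81),8),('footnear',(183,45),12),('footL',(138,8),12),('footR',(226,10),12)): print(n,atz(p,K(*xy),z,s))
E
```

```text
hex 507.9794468326953 -92.34933990274712 ((508.3334655761719, -92.21878051757812), 53.55762481689453)
sq ((505.4498291015625, 55.63180923461914), (91.93498229980469, 91.39265441894531), 84.81105041503906)
lid [507.42011601  57.72897593  94.        ]
matnear [497.97667098 154.75682772   8.        ]
footnear [500.21079584 177.19727376  12.        ]
footL [469.71574314 200.31155391  12.        ]
footR [529.55902058 198.88951643  12.        ]
```

```bash
python3 -m pendant '[0,0,0,0.032,0.006,0.01,0.095,0,0,0,0.01,0,0.04,0.095,0,0,0,0,0,0.048,0.095,0,0,0,0,0,0.048,0.095,0,0,0,0,0,0.045,0.095,0,0,0,0,0,0.035,0.095,0,0,0,0,0,0.022,0.095,0,0,0,0,0,0,0.05,0,0,0,0,0,0,0.05,0,0,0,0,0,0,0.05,0,0,0,0,0,0,0.05,0,0,0,0,0,0,0.05,0,0,0,0,0,0,0.05,0,0,0,0,0,0,0.05]' 30
python3 -m pendant '[0,0,0,0,0,-0.015,0.05,0,0,0,0,0,-0.03,0.05,0,0,0,0,0,-0.03,0.05,0,0,0,0,0,0,0.05]'
```

```text
time: 18.95
tool_pos: [507.1, 58.1, 67.1]
eef_rot: [[-0.0, 1.0, 0.001], [1.0, 0.0, -0.0], [-0.0, 0.001, -1.0]]
contact_force: [-2.4, 0.5, 8.4]
finger_gap: 59.0
grasp_force: 30.0
time: 19.35
tool_pos: [508.4, 58.2, 144.4]
eef_rot: [[-0.0, 1.0, 0.006], [1.0, 0.0, -0.0], [-0.0, 0.006, -1.0]]
contact_force: [0.2, -0.3, -3.6]
finger_gap: 59.1
grasp_force: 30.0
```

```bash
python3 -m pendant '[0,0,0,-0.025,0,0,0.05,0,0,0,-0.045,0,0,0.05,0,0,0,-0.045,0,0,0.05,0,0,0,-0.025,0,0,0.05,0,0,0,-0.01,0,0.02,0.05,0,0,0,0,0,0.025,0.05,0,0,0,0,0,0.02,0.05,0,0,0,0,0,0.006,0.05,0,0,0,0,0,0.003,0.05,0,0,0,0,0,0,0.05,0,0,0,0,0,0,0.05]'
```

```text
time: 20.45
tool_pos: [507.4, -91.8, 67.5]
eef_rot: [[-0.0, 1.0, 0.001], [1.0, 0.0, -0.0], [-0.0, 0.001, -1.0]]
contact_force: [0.3, -0.3, -3.3]
finger_gap: 58.7
grasp_force: 30.0
```

```bash
python3 -m pendant '[0,0,0,0,0,0.001,0.05,0,0,0,0,0,0,0.05,0,0,0,0,0,0,0.08,0,0,0,0,0,0,0.095,0,0,0,0,0,0,0.095,0,0,0,0,0,0,0.095,0,0,0,0,0,-0.025,0.095,0,0,0,0,0,-0.045,0.095,0,0,0,0,0,-0.05,0.095,0,0,0,0,0,-0.05,0.095,0,0,0,0,0,-0.05,0.095,0,0,0,-0.04,0,-0.025,0.095,0,0,0,-0.05,0,0,0.095,0,0,0,-0.05,0,0,0.095,0,0,0,-0.04,0,0,0.095,0,0,0,0,0,0,0.095,0,0,0,0,0,0,0.095]'; python3 w.py w9.png timer obl green hex
python3 - <<'E'
import cv2,numpy as np
cv2.imwrite('pics/c9.png',cv2.resize(cv2.imread('pics/w9.png')[:340,150:380],(406,600)))
E
```

```text
time: 22.15
tool_pos: [506.8, -272.3, 310.6]
eef_rot: [[0.002, 1.0, -0.001], [1.0, -0.002, 0.001], [0.001, -0.001, -1.0]]
contact_force: [-0.1, 0.7, -0.0]
finger_gap: 94.7
grasp_force: 0.0
22.15 [ 506.78337252 -272.28308849  310.63874547] 94.74391004571329 0.0
kitchen_timer_center [([260.0, 140.0], 0.77, [512.5, -246.1])]
green_jar_center []
mat_hexagon_top []
mat_oblong_top []
```

View pics/c9.png

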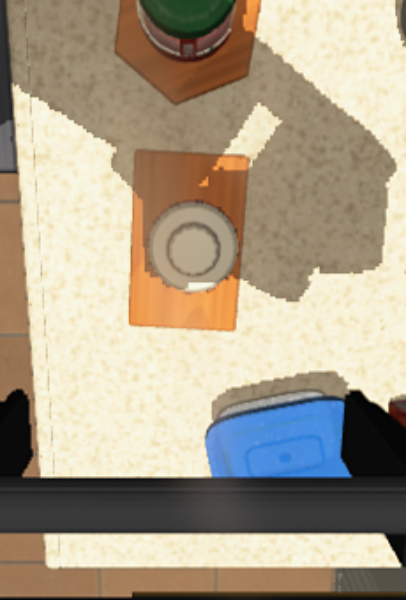

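Run:
```python
from m import *
s=S(506.8,-272.3,310.6)
print('obl',cv2.minAreaRect(q(s,215,300,80,192,'w9.png')))
print('timer',atz(p,K(193,247),45,s),atz(p,K(194,250),62,s),'sides',atz(p,K(148,246),35,s),atz(p,K(239,246),35,s))
```

```text
obl ((507.2001037597656, -245.75799560546875), (129.75332641601562, 82.1937255859375), 86.78358459472656)
timer [ 512.32007997 -244.86948495   45.        ] [ 512.79452854 -245.0356821    62.        ] sides [ 480.71184881 -245.22958005   35.        ] [ 544.85280625 -245.23233894   35.        ]
```

```bash
python3 -m pendant '[0,0,0,0.027,0.006,0.02,0.095,0,0,0,0,0,0.048,0.095,0,0,0,0,0,0.048,0.095,0,0,0,0,0,0.048,0.095,0,0,0,0,0,0.045,0.095,0,0,0,0,0,0.035,0.095,0,0,0,0,0,0.022,0.095,0,0,0,0,0,0.011,0.095,0,0,0,0,0,0,0.05,0,0,0,0,0,0,0.05,0,0,0,0,0,0,0.05,0,0,0,0,0,0,0.05,0,0,0,0,0,0,0.05,0,0,0,0,0,0,0.05,0,0,0,0,0,0,0.05]' 30
python3 -m pendant '[0,0,0,0,0,-0.015,0.05,0,0,0,0,0,-0.03,0.05,0,0,0,0,0,-0.03,0.05,0,0,0,0,0,0,0.05]'
```

```text
time: 23.95
tool_pos: [513.4, -245.0, 35.1]
eef_rot: [[-0.0, 1.0, 0.001], [1.0, 0.0, -0.001], [-0.001, 0.001, -1.0]]
contact_force: [-1.8, 0.2, 7.4]
finger_gap: 63.7
grasp_force: 30.0
time: 24.35
tool_pos: [514.4, -245.6, 112.8]
eef_rot: [[-0.0, 1.0, 0.005], [1.0, 0.0, -0.003], [-0.003, 0.005, -1.0]]
contact_force: [0.5, -0.3, -1.9]
finger_gap: 63.7
grasp_force: 30.0
```

```bash
python3 -m pendant '[0,0,0,0,0,-0.03,0.05,0,0,0,0,0,-0.03,0.05,0,0,0,0.02,0,0,0.05,0,0,0,0.04,-0.002,0,0.05,0,0,0,0.045,-0.002,0,0.05,0,0,0,0.045,-0.002,0,0.05,0,0,0,0.045,-0.002,0,0.05,0,0,0,0.045,0,0,0.05,0,0,0,0.04,0,0,0.05,0,0,0,0.02,0,0.02,0.05,0,0,0,0,0,0.04,0.05,0,0,0,0,0,0.035,0.05,0,0,0,0,0,0.02,0.05,0,0,0,0,0,0,0.05,0,0,0,0,0,0,0.05]'; python3 w.py w10.png timer square mill round
python3 - <<'E'
import cv2,numpy as np
cv2.imwrite('pics/c10.png',cv2.resize(cv2.imread('pics/w10.png')[:340,100:412],(624,600)))
E
```

```text
time: 25.85
tool_pos: [505.1, 55.1, 54.2]
eef_rot: [[0.0, 1.0, -0.001], [1.0, -0.0, 0.0], [0.0, -0.001, -1.0]]
contact_force: [0.5, 0.4, -0.5]
finger_gap: 63.9
grasp_force: 30.0
25.85 [505.07748662  55.08487001  54.17271092] 63.85055401397138 29.99958425760269
pepper_mill_center []
kitchen_timer_center [([254.0, 255.0], 0.89, [505.3, 46.9])]
mat_round_top []
mat_square_top []
```

View pics/c10.png

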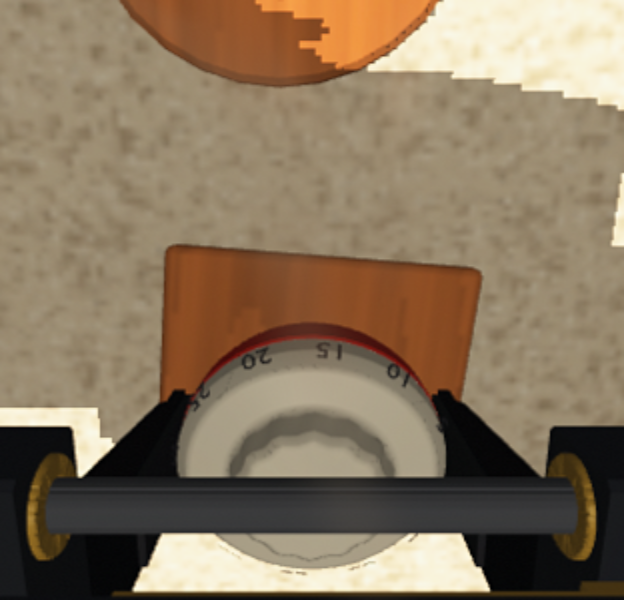

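Run:
```python
from m import *
s=S(505.1,55.1,54.2); k=lambda x,y:(x/2+100,y/1.765)
for z in(28,40): print(atz(p,k(312,324),z,s))
print(atz(p,k(165,247),8,s),atz(p,k(482,269),8,s))
```

```text
[506.18906968  84.83636677  28.        ]
[506.16970482  87.68234034  40.        ]
[464.00015912 105.83034576   8.        ] [555.474447    98.64860406   8.        ]
```

```bash
python3 -m pendant '[0,0,0,0.0005,0,0.012,0.05,0,0,0,0,0,0.006,0.05,0,0,0,0,0,0.0015,0.05,0,0,0,0,0,0,0.05,0,0,0,0,0,0,0.05]'; python3 -m pendant '[0,0,0,0,0,0,0.08,0,0,0,0,0,0,0.095,0,0,0,0,0,0,0.095,0,0,0,0,0,0,0.095,0,0,0,0,0,-0.025,0.095,0,0,0,0,0,-0.045,0.095,0,0,0,0,0,-0.05,0.095,0,0,0,0,0,-0.05,0.095,0,0,0,0,0,-0.05,0.095,0,0,0,-0.04,0,-0.05,0.095,0,0,0,-0.045,0,-0.01,0.095,0,0,0,-0.05,0,0,0.095,0,0,0,0,0,0,0.095,0,0,0,0,0,0,0.095]'; python3 w.py w11.png timer square green hex
python3 - <<'E'
import cv2,numpy as np
cv2.imwrite('pics/c11.png',cv2.resize(cv2.imread('pics/w11.png')[:340,150:380],(406,600)))
E
```

```text
time: 26.65
tool_pos: [504.9, 55.6, 34.4]
eef_rot: [[-0.0, 1.0, -0.001], [1.0, 0.0, -0.0], [-0.0, -0.001, -1.0]]
contact_force: [-1.2, -0.5, 5.6]
finger_gap: 63.6
grasp_force: 30.0
time: 28.05
tool_pos: [504.8, -71.4, 303.5]
eef_rot: [[0.003, 1.0, -0.0], [1.0, -0.003, 0.0], [0.0, -0.0, -1.0]]
contact_force: [-0.4, -0.2, -0.0]
finger_gap: 94.7
grasp_force: 0.0
28.05 [504.8490308  -71.40612451 303.50699377] 94.71641553774099 0.0
kitchen_timer_center [([254.0, 50.0], 0.96, [503.9, 58.0])]
green_jar_center [([256.0, 180.0], 0.88, [506.4, -91.1])]
mat_square_top []
mat_hexagon_top []
```

View pics/c11.png

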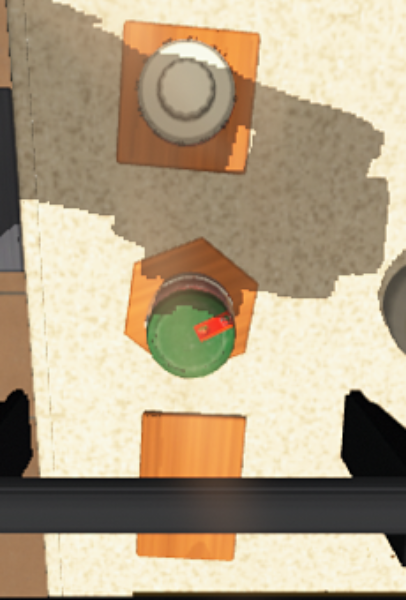

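```bash
python3 - <<'E'
from m import *
s=S(504.8,-71.4,303.5);a=.003; s['eef_rot']=[[a,1,0],[1,-a,0],[0,0,-1]]
print('lid',atz(p,K(190.5,333),92,s),'glass far',atz(p,K(192,275),55,s))
print('timer',atz(p,K(187,91),45,s),atz(p,K(186,88),62,s),cv2.minAreaRect(q(s,210,305,5,105,'w11.png')))
E
python3 -m pendant '[0,0,0,-0.0205,0.0025,0.02,0.095,0,0,0,0,0,0.048,0.095,0,0,0,0,0,0.048,0.095,0,0,0,0,0,0.045,0.095,0,0,0,0,0,0.035,0.095,0,0,0,0,0,0.025,0.095,0,0,0,0,0,0.015,0.095,0,0,0,0,0,0,0.05,0,0,0,0,0,0,0.05,0,0,0,0,0,0,0.05,0,0,0,0,0,0,0.05,0,0,0,0,0,0,0.05,0,0,0,0,0,0,0.05,0,0,0,0,0,0,0.05]' 30
python3 -m pendant '[0,0,0,0,0,-0.015,0.05,0,0,0,0,0,-0.03,0.05,0,0,0,0,0,-0.03,0.05,0,0,0,0,0,0,0.05]'
```

```text
lid [508.25128571 -91.37145143  92.        ] glass far [509.54564805 -60.76072415  55.        ]
timer [506.51762322  55.16273743  45.        ] [505.88546075  54.57679354  62.        ] ((505.75653076171875, 54.814510345458984), (92.0005874633789, 91.66535949707031), 84.87080383300781)
time: 29.75
tool_pos: [507.7, -91.1, 68.4]
eef_rot: [[0.0, 1.0, 0.001], [1.0, -0.0, -0.0], [-0.0, 0.001, -1.0]]
contact_force: [-1.6, 0.6, 7.1]
finger_gap: 59.3
grasp_force: 30.0
time: 30.15
tool_pos: [508.8, -91.5, 145.7]
eef_rot: [[0.0, 1.0, 0.005], [1.0, -0.0, -0.002], [-0.002, 0.005, -1.0]]
contact_force: [0.5, -0.2, -3.9]
finger_gap: 59.3
grasp_force: 30.0
```

```bash
python3 -m pendant '[0,0,0,-0.025,0,0,0.05,0,0,0,-0.045,0,0,0.05,0,0,0,-0.045,0,0,0.05,0,0,0,-0.028,0,0,0.05,0,0,0,-0.0115,0,0.02,0.05,0,0,0,0,0,0.025,0.05,0,0,0,0,0,0.02,0.05,0,0,0,0,0,0.006,0.05,0,0,0,0,0,0.003,0.05,0,0,0,0,0,0.001,0.05,0,0,0,0,0,0,0.05,0,0,0,0,0,0,0.05]'
```

```text
time: 31.35
tool_pos: [507.0, -245.2, 68.5]
eef_rot: [[-0.0, 1.0, -0.001], [1.0, 0.0, 0.0], [0.0, -0.001, -1.0]]
contact_force: [-4.9, 1.3, 6.6]
finger_gap: 59.2
grasp_force: 30.0
```

```bash
python3 -m pendant '[0,0,0,0,0,0,0.07,0,0,0,0,0,0,0.095,0,0,0,0,0,0,0.095,0,0,0,0,0,0,0.095,0,0,0,0,0,-0.025,0.095,0,0,0,0,0,-0.045,0.095,0,0,0,0,0,-0.05,0.095,0,0,0,0,0,-0.05,0.095,0,0,0,0,0,-0.05,0.095,0,0,0,0,0,-0.025,0.095,0,0,0,0,0,0,0.095,0,0,0,0,0,0,0.095]'; python3 w.py w12.png green obl hex
python3 - <<'E'
import cv2,numpy as np
cv2.imwrite('pics/c12.png',cv2.resize(cv2.imread('pics/w12.png')[:340,150:380],(406,600)))
E
```

```text
time: 32.55
tool_pos: [507.5, -245.5, 312.5]
eef_rot: [[-0.0, 1.0, 0.0], [1.0, 0.0, -0.0], [-0.0, 0.0, -1.0]]
contact_force: [-0.3, 0.1, -0.5]
finger_gap: 94.8
grasp_force: 0.0
32.55 [ 507.45336405 -245.47935449  312.5331972 ] 94.82816383609192 0.0
green_jar_center []
mat_hexagon_top [([254.0, 35.0], 0.95, [506.6, -93.8])]
mat_oblong_top []
```

View pics/c12.png

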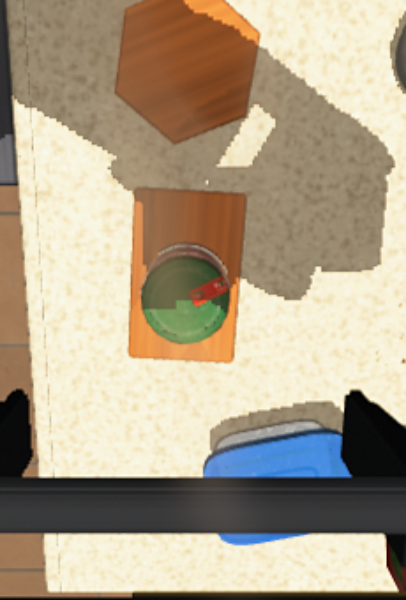

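```bash
python3 - <<'E'
from m import *
s=S(507.5,-245.5,312.5)
print('lid',atz(p,K(186,299.5),92,s),'obl',cv2.minAreaRect(q(s,215,300,100,208,'w12.png')))
E
python3 -m pendant '[0,0,0,0.03,0,0,0.095,0,0,0,0.045,0,0,0.095,0,0,0,0.05,0,0,0.095,0,0,0,0.05,0,0,0.095,0,0,0,0.05,0,0,0.095,0,0,0,0.05,0,0,0.095,0,0,0,0.05,0,0,0.095,0,0,0,0.05,0,0,0.095,0,0,0,0.05,0,0,0.095,0,0,0,0.05,0.002,0,0.095,0,0,0,0.05,0.003,0,0.095,0,0,0,0.045,0.003,0,0.095,0,0,0,0.02,0.003,0,0.095,0,0,0,0,0,0,0.095,0,0,0,0,0,0,0.095]'; python3 w.py w13.png spice tri mill round
python3 - <<'E'
import cv2,numpy as np
cv2.imwrite('pics/c13.png',cv2.resize(cv2.imread('pics/w13.png')[:340,150:380],(406,600)))
E
```

```text
lid [ 508.21352116 -246.04029733   92.        ] obl ((506.8891906738281, -245.4729461669922), (129.44017028808594, 82.11978149414062), 86.6954116821289)
time: 34.3
tool_pos: [518.3, 344.1, 311.7]
eef_rot: [[-0.001, 1.0, -0.001], [1.0, 0.001, -0.001], [-0.001, -0.001, -1.0]]
contact_force: [-0.7, -0.4, 0.9]
finger_gap: 94.8
grasp_force: 0.0
34.3 [518.348957   344.11799086 311.72968119] 94.84353020488327 0.0
pepper_mill_center [([238.0, 281.0], 0.59, [497.3, 207.5])]
spice_jar_center [([256.0, 155.0], 0.89, [520.1, 352.9])]
mat_round_top []
mat_triangle_top [([254.0, 152.0], 0.66, [517.2, 350.6])]
```

View pics/c13.png

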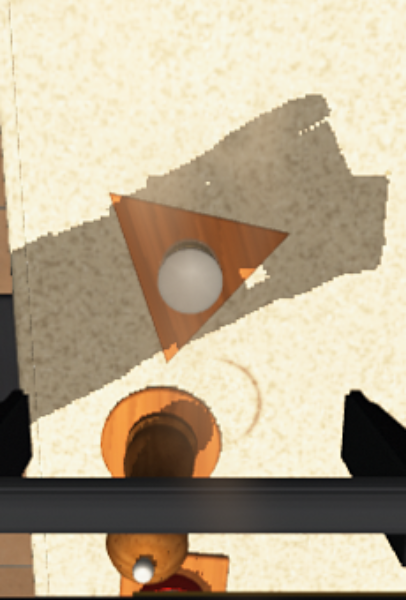

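Run:
```python
from m import *
s=S(518.3,344.1,311.7)
print('cap',atz(p,K(190.5,280),86,s),'mill foot far edge',atz(p,K(163,412),15,s),'mat far',atz(p,K(163,386),8,s))
```

```text
cap [521.85310418 355.06438959  86.        ] mill foot far edge [500.68349444 237.71421872  15.        ] mat far [500.61415554 257.12965089   8.        ]
```

```bash
python3 -m pendant '[0,0,0,0.009,0.003,0.02,0.095,0,0,0,0,0,0.048,0.095,0,0,0,0,0,0.048,0.095,0,0,0,0,0,0.048,0.095,0,0,0,0,0,0.04,0.095,0,0,0,0,0,0.03,0.095,0,0,0,0,0,0.018,0.095,0,0,0,0,0,0.01,0.095,0,0,0,0,0,0,0.03,0,0,0,0,0,0,0.03,0,0,0,0,0,0,0.03,0,0,0,0,0,0,0.03,0,0,0,0,0,0,0.03,0,0,0,0,0,0,0.03,0,0,0,0,0,0,0.03,0,0,0,0,0,0,0.03,0,0,0,0,0,0,0.03,0,0,0,0,0,0,0.03]' 20
python3 -m pendant '[0,0,0,0,0,-0.015,0.03,0,0,0,0,0,-0.03,0.03,0,0,0,0,0,-0.045,0.03,0,0,0,0,0,-0.045,0.03,0,0,0,0,0,-0.045,0.03,0,0,0,0,0,-0.02,0.03,0,0,0,0,0,0,0.03]'
```

```text
time: 36.4
tool_pos: [521.6, 353.3, 50.9]
eef_rot: [[-0.0, 1.0, 0.0], [1.0, 0.0, 0.0], [0.0, 0.0, -1.0]]
contact_force: [-1.0, 0.3, 3.6]
finger_gap: 44.1
grasp_force: 20.0
time: 37.1
tool_pos: [522.3, 353.7, 254.8]
eef_rot: [[-0.0, 1.0, 0.006], [1.0, 0.0, 0.003], [0.003, 0.006, -1.0]]
contact_force: [-0.8, 0.6, -1.7]
finger_gap: 44.1
grasp_force: 20.0
```

```bash
python3 -m pendant '[0,0,0,-0.02,0,0,0.03,0,0,0,-0.04,-0.002,0,0.03,0,0,0,-0.048,-0.002,0,0.03,0,0,0,-0.048,-0.002,0,0.03,0,0,0,-0.048,-0.002,0,0.03,0,0,0,-0.048,-0.002,0,0.03,0,0,0,-0.048,-0.002,0,0.03,0,0,0,-0.048,-0.002,0,0.03,0,0,0,-0.048,0,0,0.03,0,0,0,-0.032,0,0.02,0.03,0,0,0,-0.018,0,0.035,0.03,0,0,0,0,0,0.045,0.03,0,0,0,0,0,0.04,0.03,0,0,0,0,0,0.02,0.03,0,0,0,0,0,0,0.03,0,0,0,0,0,0,0.03]'; python3 w.py w14.png spice hex
python3 - <<'E'
import cv2,numpy as np
cv2.imwrite('pics/c14.png',cv2.resize(cv2.imread('pics/w14.png')[:340,100:412],(624,600)))
E
```

```text
time: 38.7
tool_pos: [506.9, -93.0, 90.4]
eef_rot: [[0.0, 1.0, -0.002], [1.0, -0.0, 0.001], [0.001, -0.002, -1.0]]
contact_force: [0.3, -0.4, -1.2]
finger_gap: 44.2
grasp_force: 20.0
38.7 [506.90355363 -92.96889222  90.41884308] 44.24294033188369 19.999845921993256
spice_jar_center []
mat_hexagon_top [([253.0, 206.0], 0.68, [505.7, -92.9])]
```

View pics/c14.png

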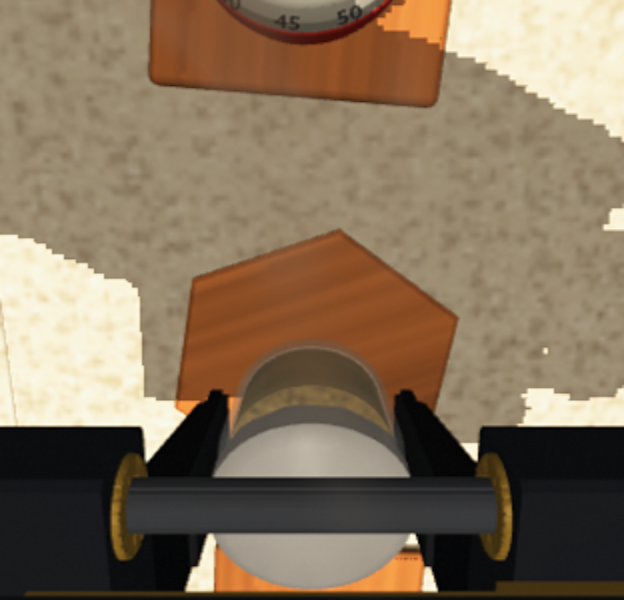

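Run:
```python
from m import *
s=S(506.9,-93,90.4); k=lambda x,y:(x/2+100,y/1.765)
C,F,B,A=[atz(p,k(*c),8,s)[:2] for c in((458,318),(177.5,404),(341,230),(192,278))]
print((C+F)/2,np.hypot(*(C-F)),B+F-A, )
print('foot far',atz(p,k(313,346),48,s),atz(p,k(240,400),60,s)[0]/2+atz(p,k(390,400),60,s)[0]/2,'cap',atz(p,k(312,505),126,s))
```

```text
[509.17105222 -92.33646562] 106.58126918067794 [510.21304872 -92.04478059]
foot far [508.31266678 -74.6336023   48.        ] 508.8530964666526 cap [507.90754641 -88.27558618 126.        ]
```

```bash
python3 -m pendant '[0,0,0,0,0.0005,0.015,0.03,0,0,0,0,0,0.015,0.03,0,0,0,0,0,0.007,0.03,0,0,0,0,0,0.003,0.03,0,0,0,0,0,0,0.03,0,0,0,0,0,0,0.03]'
```

```text
time: 39.5
tool_pos: [508.4, -92.8, 51.3]
eef_rot: [[-0.0, 1.0, 0.001], [1.0, 0.0, -0.0], [-0.0, 0.001, -1.0]]
contact_force: [0.0, -0.2, -1.2]
finger_gap: 44.0
grasp_force: 20.0
```

Now I lower it the last bit, release, lift and check from above.

```bash
python3 -m pendant '[0,0,0,0,0,0.0012,0.03,0,0,0,0,0,0,0.03,0,0,0,0,0,0,0.055,0,0,0,0,0,0,0.075,0,0,0,0,0,0,0.095,0,0,0,0,0,0,0.095,0,0,0,0,0,0,0.095,0,0,0,0,0,-0.025,0.095,0,0,0,0,0,-0.045,0.095,0,0,0,0,0,-0.05,0.095,0,0,0,0,0,-0.05,0.095,0,0,0,0,0,-0.05,0.095,0,0,0,0,0,-0.04,0.095,0,0,0,0,0,0,0.095,0,0,0,0,0,0,0.095]'; python3 w.py w15.png; python3 sc.py 2
python3 - <<'E'
from m import *
s=manip.get_state(); im=cv2.imread('pics/w15.png'); g=cv2.cvtColor(im,cv2.COLOR_BGR2HSV)
print('hex/jar')
w=q(s,205,310,90,220,'w15.png'); print(w.min(0),w.max(0),cv2.minEnclosingCircle(w))
a=cv2.resize(im[:340,150:380],(406,600)); b=cv2.resize(cv2.imread('pics/side2.png')[150:384,170:328],(394,600))
cv2.imwrite('pics/c15.png',np.hstack([a,b]))
E
```

```text
time: 41.0
tool_pos: [507.9, -92.7, 309.7]
eef_rot: [[0.0, 1.0, 0.001], [1.0, -0.0, -0.0], [-0.0, 0.001, -1.0]]
contact_force: [-0.3, -0.3, 0.0]
finger_gap: 95.0
grasp_force: 0.0
41.0 [507.94326023 -92.66950832 309.70161489] 95.04516190230449 0.0
pepper_mill_center []
kitchen_timer_center [([251.0, 33.0], 0.65, [504.1, 56.1])]
spice_jar_center [([255.0, 163.0], 0.95, [508.9, -93.2])]
green_jar_center [([254.0, 282.0], 0.56, [507.5, -253.4])]
mat_round_top []
mat_square_top []
mat_hexagon_top [([255.0, 158.0], 0.83, [508.7, -93.2])]
mat_oblong_top [([255.0, 263.0], 0.72, [509.0, -247.8])]
mat_triangle_top [([256.0, 278.0], 0.25, [509.2, -270.6])]
scene pepper_mill_center [(0.86, [499.0, 205.0])]
scene kitchen_timer_center [(0.63, [503.0, 54.0])]
scene spice_jar_center [(0.79, [491.0, -110.0]), (0.75, [496.0, 577.0])]
scene green_jar_center [(0.59, [500.0, -244.0])]
scene mat_round_top []
scene mat_square_top [(0.81, [512.0, 68.0])]
scene mat_hexagon_top [(0.97, [509.0, -95.0])]
scene mat_oblong_top [(0.65, [723.0, -85.0]), (0.64, [512.0, -240.0])]
scene mat_triangle_top [(0.8, [530.0, 373.0])]
side pepper_mill_center [(0.73, [487.0, 196.0])]
side kitchen_timer_center [(0.62, [499.0, 51.0])]
side spice_jar_center [(0.73, [505.0, 574.0]), (0.68, [504.0, -89.0])]
side green_jar_center [(0.97, [510.0, -252.0])]
side mat_round_top [(0.53, [526.0, 352.0]), (0.52, [485.0, 194.0])]
side mat_square_top [(0.55, [502.0, 45.0]), (0.21, [521.0, -57.0])]
side mat_hexagon_top [(0.73, [502.0, -88.0])]
side mat_oblong_top [(0.66, [505.0, -246.0]), (0.6, [520.0, -63.0])]
side mat_triangle_top [(0.52, [520.0, 356.0])]
hex/jar
[ 499.1815  -141.61092] [557.37646 -40.79411] ((513.9803466796875, -91.2367935180664), 50.55891799926758)
```

View pics/c15.png

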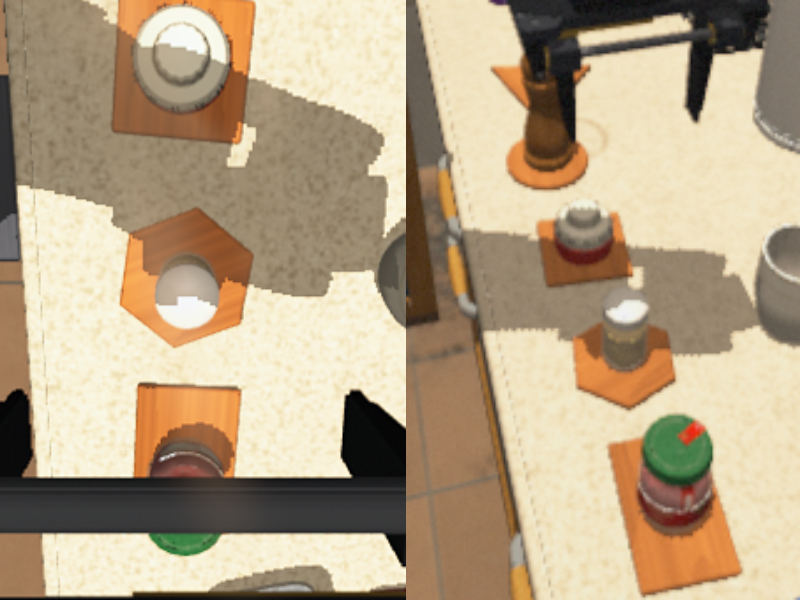

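All four stand upright and centred within a few millimetres. The mug is untouched and the gripper is clear, so I hand in.

```bash
python3 -c "
from bench import manip
print(manip.job_done())"
```

```text
the job is handed in; nothing more can be done
None
```

The job is handed in at about 41 s: mill on the round mat, timer on the square, spice jar on the hexagonal and green-lid jar on the oblong, each upright and within about 3 mm of its mat's middle by my camera measurements, with the mug untouched.

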